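Lock the control box cover with the cam key

ROBOT

A 6-joint arm with a two-finger parallel gripper is mounted at the origin on the work surface. World frame = base frame: x ahead of the robot, y to its left, z up, the work surface at z = 0. Lengths are in m, angles in rad, forces in N, time in s.
With the tool pointing down it reaches from about 0.3 to 0.85 m from the base axis. Payload 4.2 kg.
Tool frame: the origin (TCP) lies at the very end of the fingers, on their centre line; the grasp point (between the pads) lies 19 mm behind it (r.grip_depth is the distance from the TCP to the grasp point, in m); z points along the fingers, y is the line along which they close (so a half turn about z gives the same grasp; the last joint's range is limited). The gripper opens to 91 mm and grips with 3 to 60 N. Pads are 32 mm wide; open, the fingers measure 118 mm over their backs; the gripper's body (76 mm by 178 mm) begins 60 mm behind the grasp point.
Start: joints at [-0.02, 0.32, 1.565, -0, 1.257, -0.02], TCP at [0.575, 0, 0.214] pointing down, gripper open.
Joint ranges: [-3.11, 3.11], [-0.84, 2.01], [0.21, 2.61], [-1.34, 4.49], [0.05, 2.63], [-2.56, 2.56]. Speed limits (rad/s): [2.57, 2.57, 3.14, 3.14, 3.14, 3.14].

INTERFACE

Orientations are given as [roll, pitch, yaw] about the fixed x, y, z axes, in that order (R = Rz(yaw) Ry(pitch) Rx(roll)).
In Python, from rig import r, get_image, ticket gives the robot as it stands.
- The arm moves only by the tool servo_tool, never from a script. Its argument "series" is a list of rows, each a list of 6 numbers: the shift along the tool's x, y, z in units of 20 mm (1.0 is 20 mm), then the turn, a rotation vector about the tool's x, y, z in units of 0.1 rad (1.0 is 0.1 rad). A call has 1 to 20 rows; each row shifts and turns the commanded pose from where the row before left it, along the tool's axes as they then stand; what a row does not reach is not made up. A row lasts 1/10 s, in which the tool goes at most 50 mm and 8.59 degrees, less where a joint would pass 70% of its speed; a pose out of reach is approached as far as the arm can. A call with a number of a shift or a turn outside -1 to 1 is refused whole. A call with a gripper value outside its range is refused whole. "jaw" is the opening, from 0 (shut) to 1 (fully open), set as the call begins (left out, the last holds). The fingers move at their own pace and stop on an object; "force" is the grip in N (left out, the last holds). Time passes only in rows, so rows that do not move let the fingers close. It gives the time, the measured TCP pose, the force, the opening and the grip force at its end, in the units of the state.
- r.get_state(): the state, without advancing time (a new reading comes with each control period).
- get_image(name): name is "scene" or "side" or "wrist"; returns a dict with "color" (480x640x3 uint8, red, green, blue), "fx", "fy", "cx", "cy" (pixels), "R" (3x3) and "t" (3): a world point X has camera coordinates R X + t; the wrist camera has in their place "tool_from_camera" (4x4, takes a point from camera to tool coordinates, whose origin is the TCP and whose axes are the flange's). Camera axes: x right, y down, z forward; pixel columns grow to the right and rows downward; lengths in m; the calibration is good to about 2 mm. A picture is of the moment at which its call begins: read the wrist's pose just before it. There is no depth.
- ticket.sign_off(): hands the job in; it is judged then, once.
The state is a dict: "time": time; "qpos": joint angles; "joint_vel": joint speeds; "effort": joint torques, N m; "tool_pos": TCP position; "orientation": TCP orientation; "contact_force": force on the tool from outside, world axes, zero at the start; "ft_torque": the same for the moment, N m; "gripper_width": opening from 0.0 (shut) to 1.0 (fully open); "gripper_force": force on a finger pad.
Only numpy, scipy, OpenCV 4.12 (cv2) and the standard library are available. Lean on these libraries where they do the work, as an engineer would, in place of code of your own. Each camera call takes 0.05 s, during which the arm holds its last target. There are 200 camera calls.

TASK

One of the two slotted cam locks on the cover of the control box is still open. Take the flat-bladed key from its wooden stand, put its blade fully into the slot of the open lock and turn it clockwise about a quarter turn until the lock is firmly against its stop, without forcing it: the fit is loose, so go by feel. Then put the key back upright in the stand as you found it, and leave the other things on the bench where they lie.

Things in the scene. Friction and masses are not known exactly. Their poses are not given: they have to be found in the camera images.
- control_box: the grey control box lying on the bench, fixed: 160 mm (x) by 240 mm (y), its flat cover on top at 65 mm above the bench. Origin: centre of its underside; z up. On the cover's middle line, 75 mm either side of its centre along y, sit two alike cam locks; either of the two places may hold the open one
- fastener: the open cam lock: a flat aluminium flange, 50 mm across and 4 mm high, fixed on the cover, carrying the turning steel head. Origin: centre of the flange's underside, on the turning axis, which is vertical. Its axes are parallel to those of the control box. Two small raised pips on the flange, at +x and -x, 20 mm from the axis, show how the slot lies when locked
- cam (a joint): angle of the open lock's head, rad: 0 is open (slot along the flange's y), growing clockwise seen from above, up to a stop at 1.571 (slot in line with the pips). Starts at 0 to 0.2. Drag about 0.05 N m, 0.07 N m near the stop; stays where left. At the stop the rubber mount gives 0.1 rad per 0.15 N m: 0.15 N m on the key shows it is home, 0.25 N m is forcing it
- slot (a point): centre of the open lock's slot, at the top face of its steel head (32 mm across, 12 mm high, top at 81 mm above the bench). z up; the x axis runs along the slot and turns with the head. The slot is closed at its ends: 20 mm long, 6 mm wide, 9 mm deep, with its long edges bevelled by 1 mm. The blade has some 0.13 rad of play in it, so the head lags behind the key
- shut_top (a point): the other cam lock, already locked (slot in line with its pips), fixed, the same size and look; this point is the centre of its head's top face
- stand: the key's wooden stand, a fixed block 80 mm (x) by 60 mm (y) by 45 mm high. Origin: centre of its underside; z up
- stand_slot (a point): mouth of the slot in the top of the stand, at its centre, 45 mm above the bench: 20 mm long (along the stand's x) by 8 mm wide, 35 mm deep, its edges bevelled by 2 mm. The key hangs in it upright by its collar
- key_grip (a point): centre of the key's flat black handle, which is 40 mm wide (key's x), 12 mm thick (key's y) and 36 mm high (key's z, upward as it stands), with upright flat faces to pinch across the 12 mm. The key is 94 mm tall and weighs about 120 g
- key_tip (a point): middle of the lower end of the key's blade, 76 mm straight below the handle's centre; axes as the key's. The steel blade is 16 mm wide (key's x, in the plane of the handle), 4 mm thick and 30 mm long; above it are a round collar 26 mm across and 6 mm thick and a 10 mm round shank up to the handle. Either way round fits. When the key hangs in its stand this point is 15 mm above the bench; fully down in the lock's slot it is 9 mm below slot
- tin: a small open steel tin with a divider, 75 x 95 x 35 mm, fixed; it and the stand may trade places. Origin: centre of its underside
- screwdriver_mid (a point): bystander: a slim flat screwdriver, 200 mm long, lying on the bench (its tip is too small for the lock); this point is at its middle
- wrench_mid (a point): bystander: a 180 mm steel wrench lying flat on the bench; this point is at its middle
- tape_roll_mid (a point): bystander: a black roll of tape, 68 mm across and 24 mm high, lying flat; this point is at its middle
- relay_mid (a point): bystander: a small white relay block, 50 x 35 x 52 mm, standing; this point is at its middle
- gland_nut_mid (a point): bystander: a steel ring nut, 26 mm across and 8 mm high, lying on the cover of the control box between the two cam locks; this point is at its middle

How it is judged:
On the way, in this order (a step that is already met when the one before it is completed fails the run):
1. the key's blade is fully down in the slot of the open lock (z of key_tip in the frame of slot between -0.014 and -0.006 m and horizontal distance between key_tip and slot below 0.005 m), for 0.1 s.
2. with the blade in the slot, the lock is turned clockwise to its stop (all of step 1 and value of joint cam above 1.51 rad), for 0.1 s.
At the end, for the whole second after the job is handed in: The open lock stands at its stop (joint cam above 1.51 rad) and the key hangs upright in its stand again: blade tip within 6 mm of the slot's middle, 8 to 19 mm above the bench, tilted less than 0.12 rad (value of joint cam above 1.51 rad and x of key_tip in the frame of stand between -0.006 and 0.006 m and y of key_tip in the frame of stand between -0.006 and 0.006 m and z of key_tip in the frame of stand between 0.008 and 0.019 m and angle between key_tip's own z axis and vertical below 0.12 rad); the robot touches nothing.
It fails at once if the lock is forced: more than 45 N between it and whatever touches it (contact force between anything else and fastener above 45 N).
It fails at once if the lock is touched with the fingers instead of the key (contact force between the fingers and fastener above 1 N).
It fails at once if a bystander is moved by more than 20 mm (distance of any of screwdriver_mid, wrench_mid, tape_roll_mid, relay_mid, gland_nut_mid from where it was at the start of the episode above 0.02 m).
It also fails if it takes over 72 s, if anything falls off the work surface, if the arm or the gripper's body presses on something with over 40 N, if the wrist force passes 120 N, or if a joint passes its speed limit or range.

## Working session

There is one attempt and no reset: what is moved stays moved. The work goes in short steps, Python scripts to look and compute and a tool call to move; the robot and the scene stay as the last step left them, time stands still between calls to the robot, and variables do not carry over. Pictures are saved under pics/ and viewed, at most 10 in all, crops included, and the job is handed in when it is done.

Besides the shell and the picture viewer there is one more tool, called as name([rows], argument=value, ...), one row to a line, values as JSON. servo_tool: Moves the arm, as the interface text tells. Its arguments: {"type":"object","properties":{"series":{"type":"array"},"jaw":{"type":"number"},"force":{"type":"number"}},"required":["series"]}

```bash
mkdir -p pics; cat > h.py <<'E'
import numpy as np, cv2
from rig import r, get_image, ticket
from scipy.spatial.transform import Rotation as Ro
def snap(n,f):
    s=r.get_state(); g=get_image(n); cv2.imwrite('pics/'+f,g['color'][...,::-1]); 
    if n=='wrist':
        T=np.eye(4); T[:3,:3]=Ro.from_euler('xyz',s['orientation']).as_matrix(); T[:3,3]=s['tool_pos']
        C=T@np.array(g['tool_from_camera']); g['Rc'],g['o']=C[:3,:3],C[:3,3]
    else:
        R=np.array(g['R']); g['Rc']=R.T; g['o']=-R.T@np.array(g['t'])
    np.savez('pics/'+f[:-4]+'.npz',**{k:g[k] for k in ('color','fx','fy','cx','cy','Rc','o')})
    return g
def load(f): return dict(np.load('pics/'+f+'.npz'))
def ray(g,u,v,z):
    d=g['Rc']@np.array([(u-g['cx'])/g['fx'],(v-g['cy'])/g['fy'],1]); o=g['o']
    return o+d*(z-o[2])/d[2]
def proj(g,X):
    c=g['Rc'].T@(np.array(X)-g['o']); return c[0]/c[2]*g['fx']+g['cx'],c[1]/c[2]*g['fy']+g['cy']
E
python3 - <<'E'
from h import *
for n in('scene','side','wrist'):
    g=snap(n,n+'1.png'); print(n,g['o'],g['Rc'][:,2],g['fx'])
print(r.get_state())
E
```

```text
scene [1.58179134 0.01100715 1.10399   ] [-0.69818965 -0.00826416 -0.71586515] 603.7075915968461
side [ 0.53984699 -0.81090283  0.82378751] [ 0.04512363  0.74161433 -0.66930713] 491.50898542147064
wrist [0.57458784 0.07436633 0.38438198] [-0.00204532 -0.26168119 -0.9651522 ] 411.36728696320387
{'time': 0.15, 'qpos': array([-2.00143909e-02,  3.20098245e-01,  1.56537496e+00, -1.22916232e-06,
        1.25741287e+00, -1.99792585e-02]), 'joint_vel': array([-6.78649748e-04,  3.88674769e-05, -3.73963724e-03, -9.62770091e-05,
        1.38003630e-03, -8.76745978e-04]), 'effort': array([-5.72294630e-04, -4.12774551e+01, -2.32154489e+01,  7.26667210e-02,
        4.33494255e-02, -9.00343002e-05]), 'tool_pos': array([ 5.74620790e-01, -3.09854057e-07,  2.13349570e-01]), 'orientation': array([-3.14029947e+00, -2.46712257e-05,  1.57076156e+00]), 'contact_force': array([ 0.15466744, -0.32755846, -0.05734604]), 'ft_torque': array([0.01366941, 0.03484383, 0.02472937]), 'gripper_force': 0.0, 'gripper_width': 1.0001687227443021}
```

View pics/scene1.png

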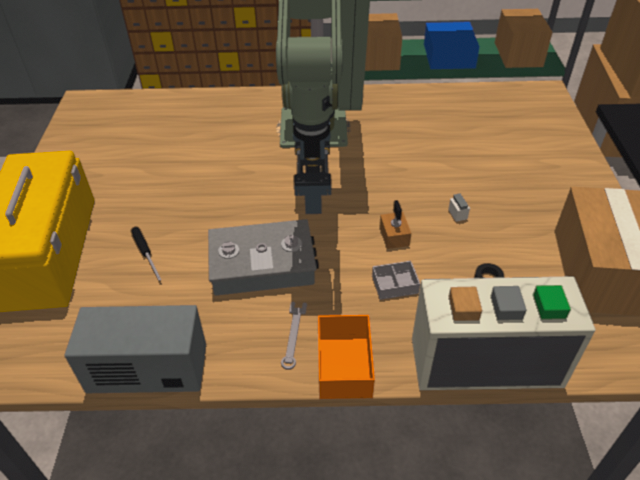

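View pics/side1.png

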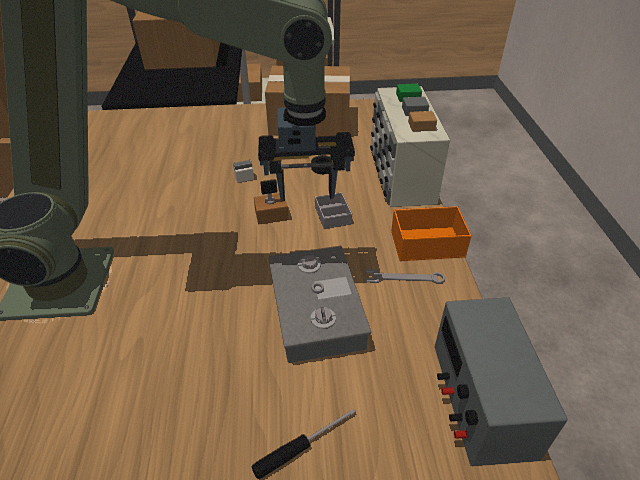

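Scene: the box is at about (262,255) with locks at (228,250) and (291,243); the stand with the key is at (397,225). Side: the stand is at (270,207) with the handle at (268,187), and the locks are at (323,318) and (310,265). Next I'll make rough positions and enlarge the locks.

```bash
python3 - <<'E'
from h import *
a,b=load('scene1'),load('side1')
print('locks sc',ray(a,228,249,.081),ray(a,291,242,.081)); print('locks sd',ray(b,323,317,.081),ray(b,310,264,.081))
print('handle',ray(a,397.5,211,.091),ray(b,268,187,.091))
c=lambda g,x,y,w,h:cv2.resize(g['color'][y:y+h,x:x+w],(390,290),interpolation=cv2.INTER_CUBIC)
m=np.vstack([np.hstack([c(a,200,215,121,90),c(b,260,245,121,90)]),np.hstack([c(a,360,190,81,60),c(b,235,170,81,60)])])
cv2.imwrite('pics/m1.png',m[...,::-1])
E
```

```text
locks sc [ 0.60036554 -0.20246889  0.081     ] [ 0.58126921 -0.05463253  0.081     ]
locks sd [ 0.58850222 -0.21288736  0.081     ] [ 0.57261322 -0.06742785  0.081     ]
handle [0.49134629 0.20625021 0.091     ] [0.4835489  0.20567632 0.091     ]
```

View pics/m1.png

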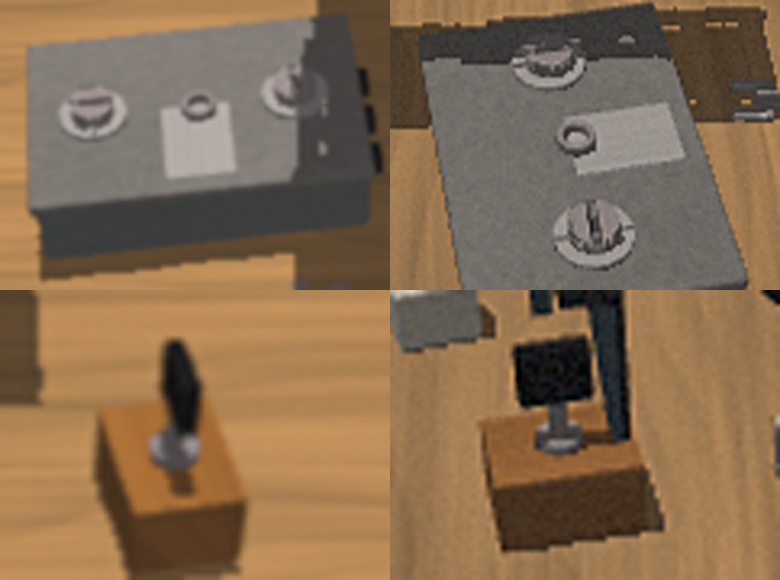

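The open lock is the one at y≈-0.21: its slot runs along the line joining the two locks. The other one's slot lies across that line. The key's handle lies roughly along world x at (0.487, 0.206). I'll move above it and turn the tool to yaw 0.

servo_tool([
  [0.94, -0.4, 0, 0, 0, 0],
  [0.94, -0.4, 0, 0, 0, 0],
  [0.94, -0.4, 0, 0, 0, 0],
  [0.94, -0.4, 0, 0, 0, 0],
  [0.94, -0.4, 0, 0, 0, 0],
  [0.94, -0.4, 0, 0, 0, 0],
  [0.94, -0.4, 0, 0, 0, 0],
  [0.94, -0.4, 0, 0, 0, 0],
  [0.94, -0.4, 0, 0, 0, 0],
  [0.94, -0.4, 0, 0, 0, 0],
  [0.94, -0.4, 0, 0, 0, 0],
], jaw=1.0)

```text
time: 1.25
tool_pos: [0.4865, 0.2075, 0.2137]
orientation: [-3.141, 0.0, 1.571]
contact_force: [0.1, 0.9, 0.3]
gripper_width: 1.003
gripper_force: 0.0
```

servo_tool([
  [0, 0, 0, 0, 0, 1],
  [0, 0, 0, 0, 0, 1],
  [0, 0, 0, 0, 0, 1],
  [0, 0, 0, 0, 0, 1],
  [0, 0, 0, 0, 0, 1],
  [0, 0, 0, 0, 0, 1],
  [0, 0, 0, 0, 0, 1],
  [0, 0, 0, 0, 0, 1],
  [0, 0, 0, 0, 0, 1],
  [0, 0, 0, 0, 0, 1],
  [0, 0, 0, 0, 0, 1],
  [0, 0, 0, 0, 0, 1],
  [0, 0, 0, 0, 0, 1],
  [0, 0, 0, 0, 0, 1],
  [0, 0, 0, 0, 0, 1],
  [0, 0, 0, 0, 0, 0.7],
  [0, 0, 0, 0, 0, 0],
  [0, 0, 0, 0, 0, 0],
])

```text
time: 3.05
tool_pos: [0.4869, 0.2068, 0.2138]
orientation: [3.141, 0.0, 0.002]
contact_force: [0.5, -1.2, -0.0]
gripper_width: 1.0
gripper_force: 0.0
```

```bash
python3 - <<'E'
from h import *
g=snap('wrist','w2.png'); s=r.get_state(); print(s['time'],s['tool_pos'],s['orientation'],s['qpos'][5],proj(g,(.487,.206,.091)))
E
```

```text
3.1 [0.48690909 0.20679087 0.2138169 ] [3.14149643e+00 2.56317488e-04 2.02840327e-03] 1.9486395629958326 (np.float64(320.46238718494504), np.float64(225.88838508664702))
```

View pics/w2.png

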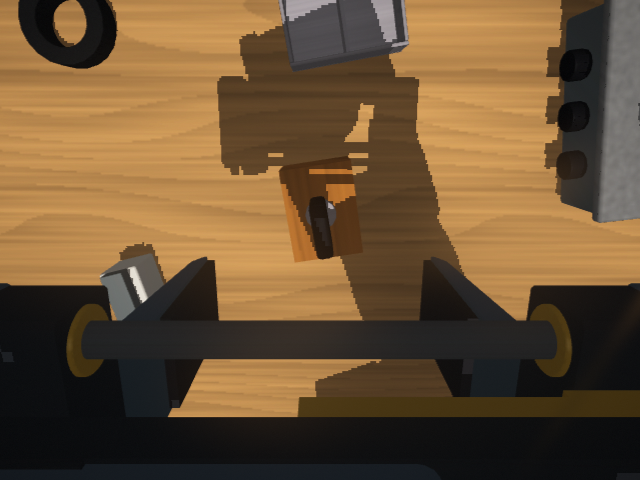

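The wrist view shows the stand's top with corners near (280,169), (349,157), (361,251), (295,262), and the handle as a dark blob from (318,197) to (321,258). I'll measure both more exactly.

```bash
python3 - <<'E'
from h import *
g=load('w2')
P=[ray(g,u,v,.045)[:2] for u,v in((280,169),(349,157),(361,251),(295,262))]
P=np.array(P); print(P.round(4),P.mean(0))
for i in range(4): d=P[(i+1)%4]-P[i]; print(np.linalg.norm(d).round(4),np.degrees(np.arctan2(d[1],d[0])).round(1))
im=g['color']; m=(im.max(2)<42).astype(np.uint8); m[:190]=0;m[268:]=0;m[:,:295]=0;m[:,350:]=0
n,l,st,c=cv2.connectedComponentsWithStats(m); k=1+np.argmax(st[1:,4]); print(st[k],c[k])
for v in range(st[k][1],st[k][1]+st[k][3],4):
    u=np.where(l[v]==k)[0]; print(v,u.min(),u.max(),ray(g,(u.min()+u.max())/2,v,.109)[:2].round(4))
E
```

```text
[[0.5235 0.2392]
 [0.5334 0.1828]
 [0.4532 0.1706]
 [0.4429 0.2278]] [0.48826427 0.20509614]
0.0573 -80.0
0.0811 -171.3
0.0582 100.1
0.0814 8.0
[309 196  24  63 811] [320.3674476  226.55240444]
196 320 321 [0.5124 0.2062]
200 310 324 [0.5096 0.2085]
204 310 325 [0.5069 0.2082]
208 309 325 [0.5041 0.2085]
212 310 326 [0.5013 0.2078]
216 311 327 [0.4985 0.2071]
220 311 327 [0.4957 0.2071]
224 312 328 [0.4928 0.2064]
228 313 329 [0.49   0.2057]
232 313 329 [0.4871 0.2057]
236 314 330 [0.4843 0.205 ]
240 315 331 [0.4814 0.2043]
244 316 331 [0.4785 0.2039]
248 317 332 [0.4755 0.2032]
252 317 332 [0.4726 0.2032]
256 318 331 [0.4696 0.2031]
```

Handle at (0.488, 0.2055), yaw ≈0.15, which agrees with the stand. Descend and grip.

servo_tool([
  [0.05, 0.06, 0.6, 0, 0, -0.75],
  [0, 0, 0.7, 0, 0, -0.75],
  [0, 0, 0.8, 0, 0, 0],
  [0, 0, 0.8, 0, 0, 0],
  [0, 0, 0.8, 0, 0, 0],
  [0, 0, 0.8, 0, 0, 0],
  [0, 0, 0.8, 0, 0, 0],
  [0, 0, 0.7, 0, 0, 0],
  [0, 0, 0.6, 0, 0, 0],
  [0, 0, 0.5, 0, 0, 0],
  [0, 0, 0, 0, 0, 0],
  [0, 0, 0, 0, 0, 0],
], jaw=0.6)

```text
time: 4.3
tool_pos: [0.4883, 0.2057, 0.0721]
orientation: [-3.142, -0.0, 0.151]
contact_force: [0.4, 0.3, 0.9]
gripper_width: 0.6
gripper_force: 0.0
```

servo_tool([
  [0, 0, 0, 0, 0, 0],
  [0, 0, 0, 0, 0, 0],
  [0, 0, 0, 0, 0, 0],
  [0, 0, 0, 0, 0, 0],
  [0, 0, 0, 0, 0, 0],
  [0, 0, 0, 0, 0, 0],
  [0, 0, 0, 0, 0, 0],
  [0, 0, 0, 0, 0, 0],
  [0, 0, 0, 0, 0, 0],
  [0, 0, 0, 0, 0, 0],
], jaw=0, force=40)

```text
time: 5.3
tool_pos: [0.488, 0.2056, 0.072]
orientation: [-3.142, -0.0, 0.151]
contact_force: [-0.7, -0.2, 0.3]
gripper_width: 0.131
gripper_force: 40.0
```

```bash
python3 - <<'E'
from h import *
g=snap('wrist','w3.png'); s=r.get_state(); print({k:np.round(v,4) for k,v in s.items()})
im=g['color']
m=(im.max(2)<42)
print(proj(g,(.488,.2055,.109)))
E
```

```text
{'time': np.float64(5.35), 'qpos': array([ 3.7700e-01,  3.8250e-01,  1.8678e+00, -1.0000e-04,  8.9120e-01,
        1.7970e+00]), 'joint_vel': array([ 0.0003,  0.0012, -0.0006, -0.    ,  0.0005,  0.0014]), 'effort': array([ 2.99000e-02, -3.93621e+01, -1.83793e+01,  2.86000e-02,
       -1.78800e-01,  2.00000e-04]), 'tool_pos': array([0.488 , 0.2056, 0.072 ]), 'orientation': array([ 3.1416e+00, -1.0000e-04,  1.5080e-01]), 'contact_force': array([-0.6565,  0.4488,  0.5245]), 'ft_torque': array([0.0344, 0.1202, 0.0307]), 'gripper_force': np.float64(39.9999), 'gripper_width': np.float64(0.1304)}
(np.float64(320.48002716612456), np.float64(333.7339265328687))
```

View pics/w3.png

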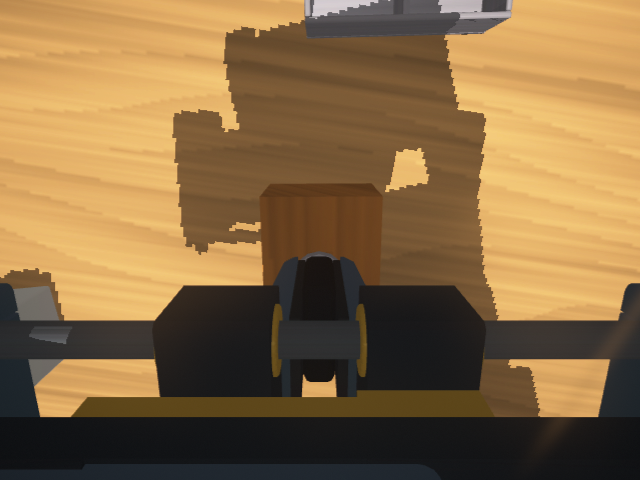

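The grip is good: 11.9 mm opening, no side load, with the key between the pads at (319,320). Return pose is TCP (0.488, 0.2056, 0.072), yaw 0.151. Now lift, travel and turn, stopping 40 mm short of the lock in y so that the wrist camera can see it.

servo_tool([
  [0, 0, -0.3, 0, 0, 0],
  [0, 0, -0.6, 0, 0, 0],
  [0, 0, -0.9, 0, 0, 0],
  [0, 0, -1, 0, 0, 0],
  [0, 0, -1, 0, 0, 0],
  [0, 0, -1, 0, 0, 0],
  [0, 0, -0.8, 0, 0, 0],
  [0, 0, -0.4, 0, 0, 0],
  [0.07, 0.6, 0, 0, 0, 0],
  [0.08, 1, 0, 0, 0, 0],
  [0.08, 1, 0, 0, 0, 0],
  [0.08, 1, 0, 0, 0, 0],
  [0.08, 1, 0, 0, 0, 0],
  [0.08, 1, 0, 0, 0, 0],
  [0.08, 1, 0, 0, 0, 0],
  [0.08, 1, 0, 0, 0, 0],
  [0.08, 1, 0, 0, 0, 0],
  [0.08, 1, 0, 0, 0, 0],
  [0.08, 1, 0, 0, 0, 0],
  [0.08, 1, 0, 0, 0, 0],
])

```text
time: 7.35
tool_pos: [0.5409, -0.0226, 0.1909]
orientation: [-3.142, 0.002, 0.15]
contact_force: [0.3, -0.0, -1.4]
gripper_width: 0.123
gripper_force: 40.0
```

servo_tool([
  [0.08, 1, 0, 0, 0, 0],
  [0.08, 1, 0, 0, 0, 0],
  [0.08, 1, 0, 0, 0, 0],
  [0.08, 1, 0, 0, 0, 0],
  [0.08, 1, 0, 0, 0, 0],
  [0.08, 1, 0, 0, 0, 0],
  [0.08, 1, 0, 0, 0, 0],
  [0.08, 1, 0, 0, 0, 0],
  [0.08, 1, 0, 0, 0, 0],
  [0.08, 1, 0, 0, 0, 0],
  [0.08, 1, 0, 0, 0, 0],
  [0, 0.6, 0, 0, 0, 0],
  [0, 0, 0, 0, 0, 0],
])

```text
time: 8.65
tool_pos: [0.5941, -0.2494, 0.1916]
orientation: [3.141, 0.0, 0.149]
contact_force: [-0.6, 0.8, -0.9]
gripper_width: 0.13
gripper_force: 40.0
```

servo_tool([
  [0, 0, 0, 0, 0, -1],
  [0, 0, 0, 0, 0, -1],
  [0, 0, 0, 0, 0, -1],
  [0, 0, 0, 0, 0, -1],
  [0, 0, 0, 0, 0, -1],
  [0, 0, 0, 0, 0, -1],
  [0, 0, 0, 0, 0, -1],
  [0, 0, 0, 0, 0, -1],
  [0, 0, 0, 0, 0, -1],
  [0, 0, 0, 0, 0, -1],
  [0, 0, 0, 0, 0, -1],
  [0, 0, 0, 0, 0, -1],
  [0, 0, 0, 0, 0, -1],
  [0, 0, 0, 0, 0, -1],
  [0, 0, 0, 0, 0, -1],
  [0, 0, 0, 0, 0, 0],
  [0, 0, 0, 0, 0, 0],
])

```text
time: 10.35
tool_pos: [0.5939, -0.247, 0.1921]
orientation: [3.142, -0.0, 1.649]
contact_force: [-0.2, 0.2, -0.7]
gripper_width: 0.131
gripper_force: 40.0
```

```bash
python3 - <<'E'
from h import *
print('handle far end x',ray(load('w3'),319,382,.109))
g=snap('wrist','w4.png'); s=r.get_state(); print({k:np.round(s[k],4) for k in('time','tool_pos','orientation','contact_force','ft_torque')})
snap('side','s4.png');snap('scene','c4.png')
E
```

```text
handle far end x [0.46809118 0.20299189 0.109     ]
{'time': np.float64(10.4), 'tool_pos': array([ 0.5939, -0.2471,  0.1921]), 'orientation': array([ 3.1415e+00, -3.0000e-04,  1.6496e+00]), 'contact_force': array([-0.4889,  0.3171, -0.2114]), 'ft_torque': array([-0.0007,  0.0772, -0.0121])}
```

View pics/w4.png

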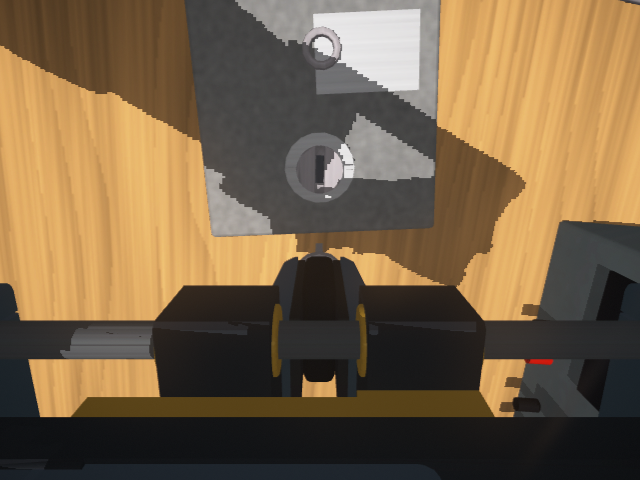

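The wrist view shows the open lock's flange around (320,167), with its slot nearly upright in the picture and so close to the tool's x. I'll enlarge it and segment.

```bash
python3 - <<'E'
from h import *
g=load('w4'); im=g['color']; gr=cv2.cvtColor(im,cv2.COLOR_RGB2GRAY)
c=im[115:215,265:395]; c=np.clip(c.astype(float)*1.8,0,255).astype(np.uint8)
cv2.imwrite('pics/m4.png',cv2.resize(c,(780,600),interpolation=cv2.INTER_CUBIC)[...,::-1])
for v in range(142,196,3): print(v,gr[v,296:346:2])
E
```

```text
142 [106 114 114 114 113 113 114 113 113 112 113 112 113 113 112 112 112 112
 111 112 110 111 110 108  82]
145 [110 112 112 112 113 113 113 113 112 112  99 101  92 104 110 112 112 111
 112 111 111 112 112 233 233]
148 [110 111 110 110 110 110  98  84  91  89  76  79  77  78  78  93  94  88
 109 110 111 112 111 231 232]
151 [112 112 112 113  94  84  91  93  91  88  77  80  84  82  81  94  94  91
  91 117 110 218 231 231 230]
154 [108 109 108  87  90  92  93  94  90  88  76  81  83  87  82  94  95  92
  93 194 204 121 216 231 230]
157 [108 108  93  89  90  91  93  92  91  88  55  47  48  48  72  95  94  92
  92 193 205 205 121 109 230]
160 [110  97  91  90  89  92  93  93  91  87  52  47  48  49  74  95  94  91
 203 209 205 204 203 221 233]
163 [109  87  89  90  90  92  92  93  90  87  53  48  48  48  77  95  94 187
 204 208 204 204 203 135 108]
166 [ 94  89  90  90  90  92  92  92  90  87  53  48  49  48  77  95 208 202
 203 206 204 203 202 168 210]
169 [ 85  87  88  90  90  91  93  92  90  86  51  48  48  48  78  94 206 202
 202 206 204 203 201 201 212]
172 [ 98  85  87  90  90  92  93  93  89  85  51  48  49  49 132 209 207 201
 203 206 202 203 202 187 217]
175 [104  82  84  90  91  92  92  92  89  85  52  48  49  48 138 208 205 201
 202 204 202 202 201 153 216]
178 [107  86  83  90  91  91  92  92  89  85  52  48  49  48 146 208 204 201
 202 204 202 201 203 110 116]
181 [104 104  81  89  90  90  92  92  89  85  53  48  50  49 155 207 203 200
 200 203 201 124 102 105 106]
184 [105 105 104  91  90  91  92  91  90  86  86  94  88  88 156 206 202 200
 200 202 170 100 105 104 104]
187 [103 104 103 103  95  91  92  90  89  84  84 163 110  91  92 103 102  99
 185 147 104 107 107 106 107]
190 [107 106 106 106 106 105  96  91  89  82  78  77  78  79  89  93  91  96
 106 109 107 107 108 108 107]
193 [ 90 104 105 104 106 105 106 106 105 105  95  89  89  89 106 106 106 106
 106 107 107 107 107  93  74]
```

View pics/m4.png

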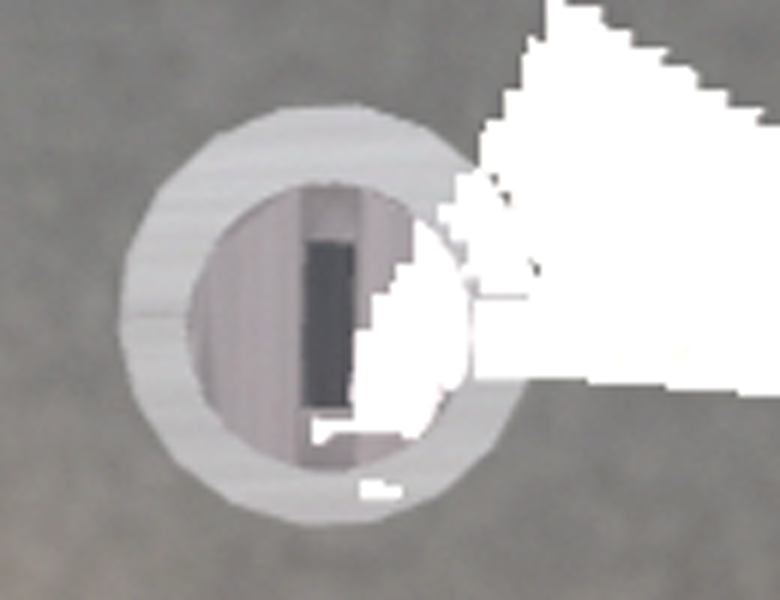

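The head's circle is centred at picture (319.8,169.5), and the slot is parallel to the tool's x within about 0.02 rad.

```bash
python3 - <<'E'
from h import *
g=load('w4'); X=ray(g,319.8,169.5,.081); print(X, 'end',ray(g,319.8,157,.081),ray(g,319.8,182.5,.075))
p=np.array([.5939,-.2471,.1921]); y=1.6496
d=X-p; print('tool shift units',(d@[np.cos(y),np.sin(y),0])/.02,(d@[np.sin(y),-np.cos(y),0])/.02)
# flange yaw: gland nut/flange etc: box right edge direction
P,Q=ray(g,439,30,.065),ray(g,434,227,.065); print('box y dir',np.arctan2(*(P-Q)[[1,0]])-np.pi/2)
E
```

```text
[ 0.59077603 -0.20326748  0.081     ] end [ 0.59010287 -0.19489519  0.081     ] [ 0.59156529 -0.21294841  0.075     ]
tool shift units 2.1971205632706496 0.01681592817041402
box y dir 0.12809020917675373
```

servo_tool([
  [0.6, 0.02, 0, 0, 0, 0],
  [0.8, 0, 0, 0, 0, 0],
  [0.6, 0, 0, 0, 0, 0],
  [0.2, 0, 0, 0, 0, 0],
  [0, 0, 0.4, 0, 0, 0],
  [0, 0, 0.7, 0, 0, 0],
  [0, 0, 0.7, 0, 0, 0],
  [0, 0, 0.5, 0, 0, 0],
  [0, 0, 0.2, 0, 0, 0],
  [0, 0, 0, 0, 0, 0],
  [0, 0, 0, 0, 0, 0],
])

```text
time: 11.6
tool_pos: [0.5912, -0.204, 0.1424]
orientation: [3.141, 0.0, 1.651]
contact_force: [0.6, -0.3, 0.1]
gripper_width: 0.131
gripper_force: 40.0
```

```bash
python3 - <<'E'
from h import *
s=r.get_state(); print({k:np.round(s[k],4) for k in('time','tool_pos','orientation','contact_force','ft_torque')})
a=snap('side','s5.png');b=snap('scene','c5.png');w=snap('wrist','w5.png')
X=(.5908,-.2033,.083); out=[]
for g in(a,b,w):
    u,v=map(int,proj(g,X)); print(u,v); v=min(v,430)
    out.append(cv2.resize(g['color'][v-45:v+45,u-30:u+30],(266,400),interpolation=cv2.INTER_CUBIC))
cv2.imwrite('pics/m5.png',np.hstack(out)[...,::-1])
E
```

```text
{'time': np.float64(11.6), 'tool_pos': array([ 0.5912, -0.204 ,  0.1424]), 'orientation': array([3.1406e+00, 4.0000e-04, 1.6506e+00]), 'contact_force': array([ 0.6168, -0.3287,  0.069 ]), 'ft_torque': array([-0.0039, -0.0275, -0.0012])}
323 312
227 245
318 252
```

View pics/m5.png

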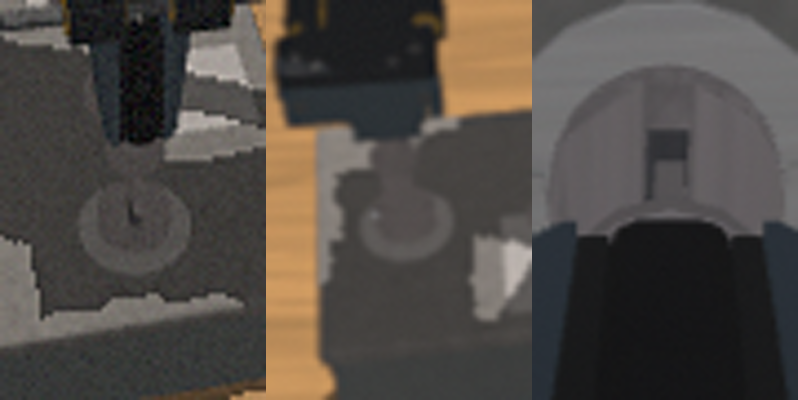

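The wrist crop shows the blade over the slot, centred on it within about 1 mm. Now lower it gently.

servo_tool([
  [0, 0, 0.1, 0, 0, 0],
  [0, 0, 0.1, 0, 0, 0],
  [0, 0, 0.05, 0, 0, 0],
  [0, 0, 0.05, 0, 0, 0],
  [0, 0, 0.05, 0, 0, 0],
  [0, 0, 0, 0, 0, 0],
])

```text
time: 12.35
tool_pos: [0.5907, -0.2037, 0.1348]
orientation: [-3.141, -0.0, 1.651]
contact_force: [-0.5, -0.7, -1.5]
gripper_width: 0.13
gripper_force: 40.0
```

servo_tool([
  [0, 0, 0.05, 0, 0, 0],
  [0, 0, 0.05, 0, 0, 0],
  [0, 0, 0.05, 0, 0, 0],
  [0, 0, 0.05, 0, 0, 0],
  [0, 0, 0.03, 0, 0, 0],
  [0, 0, 0, 0, 0, 0],
  [0, 0, 0, 0, 0, 0],
])

```text
time: 13.05
tool_pos: [0.5908, -0.2037, 0.1304]
orientation: [3.142, 0.0, 1.651]
contact_force: [-0.7, -0.8, -1.1]
gripper_width: 0.131
gripper_force: 40.0
```

```bash
python3 - <<'E'
from h import *
s=r.get_state(); print({k:np.round(s[k],4) for k in('time','tool_pos','orientation','contact_force','ft_torque','effort')})
E
```

```text
{'time': np.float64(13.05), 'tool_pos': array([ 0.5908, -0.2037,  0.1304]), 'orientation': array([3.1415, 0.    , 1.6508]), 'contact_force': array([-0.6527, -0.7638, -1.0689]), 'ft_torque': array([ 0.0121,  0.0154, -0.0298]), 'effort': array([ 5.00000e-04, -4.76271e+01, -2.20674e+01,  4.86000e-02,
        6.61000e-02, -2.00000e-04])}
```

servo_tool([
  [0, 0, 0.04, 0, 0, 0],
  [0, 0, 0, 0, 0, 0],
  [0, 0, 0, 0, 0, 0.3],
  [0, 0, 0, 0, 0, 0.6],
  [0, 0, 0, 0, 0, 0.6],
  [0, 0, 0, 0, 0, 0.6],
  [0, 0, 0, 0, 0, 0.6],
  [0, 0, 0, 0, 0, 0.6],
  [0, 0, 0, 0, 0, 0.6],
  [0, 0, 0, 0, 0, 0.6],
  [0, 0, 0, 0, 0, 0.3],
  [0, 0, 0, 0, 0, 0],
  [0, 0, 0, 0, 0, 0],
])

```text
time: 14.35
tool_pos: [0.591, -0.2038, 0.1296]
orientation: [3.141, 0.0, 1.172]
contact_force: [0.9, 0.1, -1.6]
gripper_width: 0.129
gripper_force: 40.0
```

```bash
cat > st.py <<'E'
from h import *
s=r.get_state(); print({k:np.round(s[k],4) for k in('time','tool_pos','orientation','contact_force','ft_torque')})
E
python3 st.py
```

```text
{'time': np.float64(14.35), 'tool_pos': array([ 0.591 , -0.2038,  0.1296]), 'orientation': array([3.141 , 0.    , 1.1716]), 'contact_force': array([ 0.9288,  0.0807, -1.6205]), 'ft_torque': array([-0.0681, -0.2041,  0.0285])}
```

servo_tool([
  [0, 0, 0, 0, 0, 0.3],
  [0, 0, 0, 0, 0, 0.6],
  [0, 0, 0, 0, 0, 0.7],
  [0, 0, 0, 0, 0, 0.7],
  [0, 0, 0, 0, 0, 0.7],
  [0, 0, 0, 0, 0, 0.7],
  [0, 0, 0, 0, 0, 0.7],
  [0, 0, 0, 0, 0, 0.7],
  [0, 0, 0, 0, 0, 0.7],
  [0, 0, 0, 0, 0, 0.7],
  [0, 0, 0, 0, 0, 0.7],
  [0, 0, 0, 0, 0, 0.7],
  [0, 0, 0, 0, 0, 0.7],
  [0, 0, 0, 0, 0, 0.7],
  [0, 0, 0, 0, 0, 0.4],
  [0, 0, 0, 0, 0, 0],
  [0, 0, 0, 0, 0, 0],
])

```text
time: 16.05
tool_pos: [0.591, -0.204, 0.1296]
orientation: [3.141, -0.001, 0.202]
contact_force: [0.8, -1.0, -1.7]
gripper_width: 0.128
gripper_force: 40.0
```

```bash
python3 st.py
```

```text
{'time': np.float64(16.05), 'tool_pos': array([ 0.591 , -0.204 ,  0.1296]), 'orientation': array([ 3.1408e+00, -5.0000e-04,  2.0210e-01]), 'contact_force': array([ 0.8033, -1.0322, -1.6561]), 'ft_torque': array([-0.2562, -0.1484,  0.1097])}
```

servo_tool([
  [0, 0, 0, 0, 0, 0.3],
  [0, 0, 0, 0, 0, 0.3],
  [0, 0, 0, 0, 0, 0.2],
  [0, 0, 0, 0, 0, 0],
  [0, 0, 0, 0, 0, 0],
])

```text
time: 16.55
tool_pos: [0.591, -0.2041, 0.1296]
orientation: [3.141, -0.001, 0.122]
contact_force: [0.9, -2.4, -2.6]
gripper_width: 0.126
gripper_force: 40.0
```

```bash
python3 st.py
```

```text
{'time': np.float64(16.55), 'tool_pos': array([ 0.591 , -0.2041,  0.1296]), 'orientation': array([ 3.1409e+00, -6.0000e-04,  1.2160e-01]), 'contact_force': array([ 0.8574, -2.3926, -2.5738]), 'ft_torque': array([-0.4979, -0.2094,  0.1112])}
```

servo_tool([
  [0, 0, 0, 0, 0, 0.25],
  [0, 0, 0, 0, 0, 0.25],
  [0, 0, 0, 0, 0, 0],
  [0, 0, 0, 0, 0, 0],
])

```text
time: 16.95
tool_pos: [0.591, -0.204, 0.1296]
orientation: [3.141, -0.0, 0.071]
contact_force: [1.3, -2.1, -2.2]
gripper_width: 0.131
gripper_force: 40.0
```

```bash
python3 st.py
```

```text
{'time': np.float64(16.95), 'tool_pos': array([ 0.591 , -0.204 ,  0.1296]), 'orientation': array([ 3.141e+00, -5.000e-04,  7.100e-02]), 'contact_force': array([ 1.3063, -2.0891, -2.2058]), 'ft_torque': array([-0.6777, -0.282 ,  0.0387])}
```

servo_tool([
  [0, 0, 0, 0, 0, 0.2],
  [0, 0, 0, 0, 0, 0.2],
  [0, 0, 0, 0, 0, 0],
  [0, 0, 0, 0, 0, 0],
])

```text
time: 17.35
tool_pos: [0.5909, -0.204, 0.1296]
orientation: [3.141, -0.0, 0.031]
contact_force: [2.0, -3.7, -3.1]
gripper_width: 0.128
gripper_force: 40.0
```

```bash
python3 st.py
```

```text
{'time': np.float64(17.35), 'tool_pos': array([ 0.5909, -0.204 ,  0.1296]), 'orientation': array([ 3.1411e+00, -5.0000e-04,  3.0800e-02]), 'contact_force': array([ 1.992 , -3.7344, -3.1383]), 'ft_torque': array([-0.8084, -0.425 ,  0.0929])}
```

servo_tool([
  [0, 0, 0, 0, 0, 0.2],
  [0, 0, 0, 0, 0, 0.2],
  [0, 0, 0, 0, 0, 0],
])

```text
time: 17.65
tool_pos: [0.5909, -0.204, 0.1296]
orientation: [3.141, -0.0, -0.01]
contact_force: [2.5, -4.5, -2.3]
gripper_width: 0.125
gripper_force: 40.0
```

```bash
cat > av.py <<'E'
from h import *
L=[]
for i in range(10):
    get_image('wrist'); s=r.get_state(); L.append(np.r_[s['ft_torque'],s['contact_force']])
L=np.array(L); print(s['time'],s['orientation'][2],L.mean(0).round(3),L.std(0).round(3))
E
python3 av.py
```

```text
18.15 -0.009117144177972714 [-1.032 -0.419  0.075  2.049 -4.584 -2.562] [0.056 0.029 0.025 0.522 0.497 0.362]
```

servo_tool([
  [0, 0, 0, 0, 0, 0.25],
  [0, 0, 0, 0, 0, 0.25],
  [0, 0, 0, 0, 0, 0],
])

```text
time: 18.45
tool_pos: [0.5909, -0.2039, 0.1296]
orientation: [3.141, -0.0, -0.06]
contact_force: [3.0, -5.5, -2.3]
gripper_width: 0.133
gripper_force: 40.0
```

```bash
python3 av.py
```

```text
18.95 -0.059134836764682674 [-1.07  -0.432  0.079  2.148 -4.447 -2.3  ] [0.023 0.034 0.026 0.251 0.545 0.517]
```

servo_tool([
  [0, 0, 0, 0, 0, 0.2],
  [0, 0, 0, 0, 0, 0.2],
  [0, 0, 0, 0, 0, 0],
])

```text
time: 19.25
tool_pos: [0.5909, -0.2039, 0.1297]
orientation: [3.141, -0.0, -0.099]
contact_force: [2.7, -3.8, -1.9]
gripper_width: 0.129
gripper_force: 40.0
```

```bash
python3 av.py
```

```text
19.75 -0.09913176480164432 [-1.058 -0.426  0.073  1.929 -4.577 -2.405] [0.028 0.026 0.031 0.501 0.583 0.56 ]
```

servo_tool([
  [0, 0, 0, 0, 0, 0.2],
  [0, 0, 0, 0, 0, 0.2],
  [0, 0, 0, 0, 0, 0],
])

```text
time: 20.05
tool_pos: [0.5909, -0.204, 0.1296]
orientation: [3.141, -0.0, -0.139]
contact_force: [1.7, -4.2, -3.2]
gripper_width: 0.132
gripper_force: 40.0
```

```bash
python3 av.py
```

```text
20.55 -0.13895940756090752 [-1.075 -0.422  0.12   2.418 -4.636 -2.708] [0.023 0.025 0.037 0.463 0.389 0.253]
```

The torque is now rising, so the stop is reached. One small step more.

servo_tool([
  [0, 0, 0, 0, 0, 0.15],
  [0, 0, 0, 0, 0, 0.1],
  [0, 0, 0, 0, 0, 0],
])

```text
time: 20.85
tool_pos: [0.5909, -0.204, 0.1296]
orientation: [3.141, -0.0, -0.164]
contact_force: [2.5, -5.1, -2.4]
gripper_width: 0.128
gripper_force: 40.0
```

```bash
python3 av.py
```

```text
21.35 -0.16391592879695227 [-1.079 -0.437  0.12   2.25  -4.746 -2.321] [0.023 0.018 0.023 0.618 0.377 0.506]
```

servo_tool([
  [0, 0, 0, 0, 0, 0.15],
  [0, 0, 0, 0, 0, 0.1],
  [0, 0, 0, 0, 0, 0],
])

```text
time: 21.65
tool_pos: [0.5909, -0.204, 0.1296]
orientation: [3.141, -0.0, -0.189]
contact_force: [1.5, -4.9, -3.1]
gripper_width: 0.128
gripper_force: 40.0
```

```bash
sed -i 's/range(10)/range(16)/' av.py; python3 av.py
```

```text
22.45 -0.1888062581761032 [-1.088 -0.428  0.16   1.802 -4.802 -2.561] [0.025 0.02  0.034 0.497 0.644 0.49 ]
```

Torque is 0.16 N m, so the lock is home. Back off to the middle of the play, then lift out and step back to check.

servo_tool([
  [0, 0, 0, 0, 0, -0.5],
  [0, 0, 0, 0, 0, -0.5],
  [0, 0, 0, 0, 0, -0.5],
  [0, 0, 0, 0, 0, -0.1],
  [0, 0, 0, 0, 0, 0],
  [0, 0, 0, 0, 0, 0],
])

```text
time: 23.05
tool_pos: [0.5909, -0.2038, 0.1296]
orientation: [3.142, -0.0, -0.03]
contact_force: [2.0, -3.9, -1.0]
gripper_width: 0.134
gripper_force: 40.0
```

```bash
sed -i 's/range(16)/range(6)/' av.py; python3 av.py
```

```text
23.35 -0.029344126329601927 [-9.610e-01 -5.200e-01  4.000e-03  2.652e+00 -4.307e+00 -1.611e+00] [0.017 0.015 0.044 0.595 0.594 0.561]
```

servo_tool([
  [0.02, 0.04, 0, 0, 0, 0],
  [0, 0, 0, 0, 0, 0],
  [0, 0, 0, 0, 0, 0],
])

```text
time: 23.65
tool_pos: [0.5909, -0.2041, 0.1296]
orientation: [-3.141, 0.001, -0.029]
contact_force: [1.3, -1.7, 0.2]
gripper_width: 0.133
gripper_force: 40.0
```

```bash
python3 av.py
```

```text
23.95 -0.02923949026815653 [-0.319 -0.165 -0.01   1.079 -1.248 -0.791] [0.052 0.076 0.026 0.526 0.47  0.445]
```

servo_tool([
  [0, 0, -0.1, 0, 0, 0],
  [0, 0, -0.2, 0, 0, 0],
  [0, 0, -0.3, 0, 0, 0],
  [0, 0, -0.6, 0, 0, 0],
  [0, 0, -0.8, 0, 0, 0],
  [0, 0, -0.7, 0, 0, 0],
  [0, 0, -0.4, 0, 0, 0],
  [-0.5, 0, 0, 0, 0, 0],
  [-1, 0, 0, 0, 0, 0],
  [-0.5, 0, 0, 0, 0, 0],
  [0, 0, 0, 0, 0, 0],
  [0, 0, 0, 0, 0, 0],
])

```text
time: 25.15
tool_pos: [0.5513, -0.2034, 0.1916]
orientation: [-3.142, -0.001, -0.03]
contact_force: [0.2, -1.1, -0.6]
gripper_width: 0.129
gripper_force: 40.0
```

```bash
python3 - <<'E'
from h import *
g=snap('wrist','w6.png'); s=r.get_state(); print({k:np.round(s[k],4) for k in('time','tool_pos','orientation','contact_force')})
u,v=map(int,proj(g,(.5908,-.2033,.081))); print(u,v)
c=g['color'][v-50:v+130,u-90:u+90]; c=np.clip(c*1.7,0,255).astype(np.uint8)
cv2.imwrite('pics/m6.png',cv2.resize(c,(600,600),interpolation=cv2.INTER_CUBIC)[...,::-1])
E
```

```text
{'time': np.float64(25.2), 'tool_pos': array([ 0.5516, -0.2035,  0.1916]), 'orientation': array([ 3.1416e+00, -8.0000e-04, -2.9300e-02]), 'contact_force': array([ 0.4331, -0.5353, -0.9761])}
317 174
```

View pics/m6.png

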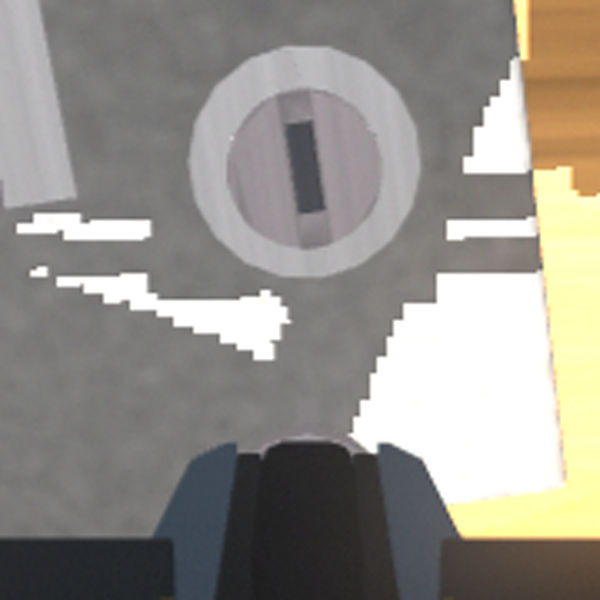

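The slot now lies about in line with the flange's pips. I'll measure its angle against the box edge.

```bash
python3 - <<'E'
from h import *
g=load('w6'); gr=cv2.cvtColor(g['color'],cv2.COLOR_RGB2GRAY).astype(float)
def edge(rows,lo,hi,sgn,z):
    P=[]
    for v in rows:
        row=sgn*np.diff(gr[v,lo:hi]); k=row.argmax(); 
        w=np.clip(row[max(0,k-1):k+2],0,None); u=lo+.5+(w*np.arange(max(0,k-1),max(0,k-1)+len(w))).sum()/w.sum()
        P.append(ray(g,u,v,z)[:2])
    P=np.array(P); f=np.polyfit(P[:,0],P[:,1],1); res=P[:,1]-np.polyval(f,P[:,0]); ok=abs(res)<.0015
    f=np.polyfit(P[ok,0],P[ok,1],1); return np.arctan(f[0]).round(4),ok.sum(),res.std().round(5)
# slot: crop scale 3.333, origin (227,124)
print('slot L',edge(range(163,186),308,320,-1,.078)); print('slot R',edge(range(163,186),318,330,1,.08))
im=g['color'].astype(int); b=(im[...,0]-im[...,2]>25)  # wood
P=[]
for v in list(range(128,175))+list(range(210,262)):
    k=np.argmax(b[v,370:420])+370; P.append(ray(g,k-.5,v,.065)[:2])
P=np.array(P); f=np.polyfit(P[:,0],P[:,1],1); print('box',np.arctan(f[0]),(P[:,1]-np.polyval(f,P[:,0])).std())
g=load('w4'); b=(g['color'][...,0].astype(int)-g['color'][...,2]>25); P=[]
for v in range(20,220):
    k=np.argmax(b[v,405:460])+405; P.append(ray(g,k-.5,v,.065)[:2])
P=np.array(P); f=np.polyfit(P[:,1],P[:,0],1); print('box w4',-np.arctan(f[0]),(P[:,0]-np.polyval(f,P[:,1])).std())
E
```

```text
slot L (np.float64(0.1277), np.int64(23), np.float64(0.00015))
slot R (np.float64(0.1203), np.int64(23), np.float64(7e-05))
box 0.11948341745128796 0.0002573347615929805
box w4 0.12536744032490255 0.00023419117635507745
```

The slot is at 0.124 rad and the box at 0.122, so the lock is home at its stop. Return to the stand.

servo_tool([
  [0, 0, 0, 0, 0, -0.9],
  [0, 0, 0, 0, 0, -0.9],
  [0, 0, 0, 0, 0, 0],
  [0, -0.7, 0, 0, 0, 0],
  [0, -1, 0, 0, 0, 0],
  [0, -1, 0, 0, 0, 0],
  [0, -1, 0, 0, 0, 0],
  [0, -1, 0, 0, 0, 0],
  [0, -1, 0, 0, 0, 0],
  [0, -1, 0, 0, 0, 0],
  [0, -1, 0, 0, 0, 0],
  [0, -1, 0, 0, 0, 0],
  [0, -1, 0, 0, 0, 0],
  [0, -1, 0, 0, 0, 0],
  [0, -1, 0, 0, 0, 0],
  [0, -1, 0, 0, 0, 0],
  [0, -1, 0, 0, 0, 0],
  [0, -1, 0, 0, 0, 0],
  [0, -1, 0, 0, 0, 0],
  [0, -1, 0, 0, 0, 0],
])

```text
time: 27.2
tool_pos: [0.5003, 0.1285, 0.1916]
orientation: [-3.141, 0.0, 0.15]
contact_force: [1.2, 0.0, -0.6]
gripper_width: 0.129
gripper_force: 40.0
```

servo_tool([
  [0, -1, 0, 0, 0, 0],
  [-0.07, -1, 0, 0, 0, 0],
  [0, -1, 0, 0, 0, 0],
  [0, -1, 0, 0, 0, 0],
  [0, 0, 0, 0, 0, 0],
  [0, 0, 0, 0, 0, 0],
  [0, 0, 0, 0, 0, 0],
])

```text
time: 27.9
tool_pos: [0.4874, 0.2053, 0.1915]
orientation: [3.141, 0.0, 0.15]
contact_force: [-0.7, 0.2, -0.7]
gripper_width: 0.13
gripper_force: 40.0
```

```bash
python3 - <<'E'
from h import *
s=r.get_state(); y=s['orientation'][2]; d=np.array([.488,.2056])-s['tool_pos'][:2]
print(s['time'],s['tool_pos'],s['orientation'],'units',d@[np.cos(y),np.sin(y)]/.02,d@[np.sin(y),-np.cos(y)]/.02)
E
```

```text
27.9 [0.48741588 0.20530576 0.19154775] [3.14123194e+00 1.09584942e-04 1.50111573e-01] units 0.031077802450827408 -0.010178995813021577
```

servo_tool([
  [0.03, -0.01, 0.4, 0, 0, 0],
  [0, 0, 0.8, 0, 0, 0],
  [0, 0, 0.9, 0, 0, 0],
  [0, 0, 0.9, 0, 0, 0],
  [0, 0, 0.7, 0, 0, 0],
  [0, 0, 0.5, 0, 0, 0],
  [0, 0, 0.1, 0, 0, 0],
  [0, 0, 0.1, 0, 0, 0],
  [0, 0, 0.1, 0, 0, 0],
  [0, 0, 0, 0, 0, 0],
])

```text
time: 28.9
tool_pos: [0.4884, 0.2061, 0.1019]
orientation: [-3.141, -0.001, 0.151]
contact_force: [-0.7, 0.3, -1.4]
gripper_width: 0.131
gripper_force: 40.0
```

servo_tool([
  [0, 0, 0.15, 0, 0, 0],
  [0, 0, 0.15, 0, 0, 0],
  [0, 0, 0.15, 0, 0, 0],
  [0, 0, 0.15, 0, 0, 0],
  [0, 0, 0.15, 0, 0, 0],
  [0, 0, 0.15, 0, 0, 0],
  [0, 0, 0.15, 0, 0, 0],
  [0, 0, 0.1, 0, 0, 0],
  [0, 0, 0, 0, 0, 0],
  [0, 0, 0, 0, 0, 0],
])

```text
time: 29.9
tool_pos: [0.4882, 0.206, 0.0786]
orientation: [3.142, -0.0, 0.151]
contact_force: [-0.4, 0.2, -1.6]
gripper_width: 0.127
gripper_force: 40.0
```

```bash
python3 av.py
```

```text
30.2 0.1508214631826812 [ 0.035  0.107 -0.025  0.164  0.141 -1.322] [0.032 0.039 0.021 0.538 0.356 0.354]
```

Blade is in the stand with no load. Go down the last 6 mm, then release.

servo_tool([
  [0, 0, 0.1, 0, 0, 0],
  [0, 0, 0.1, 0, 0, 0],
  [0, 0, 0.06, 0, 0, 0],
  [0, 0, 0.04, 0, 0, 0],
  [0, 0, 0, 0, 0, 0],
  [0, 0, 0, 0, 0, 0],
])

```text
time: 30.8
tool_pos: [0.4882, 0.206, 0.0726]
orientation: [3.142, -0.0, 0.151]
contact_force: [-0.2, 0.5, -2.1]
gripper_width: 0.129
gripper_force: 40.0
```

```bash
python3 av.py; python3 st.py
```

```text
31.1 0.1508148183517315 [ 0.022  0.129  0.006  0.081 -0.276 -1.118] [0.037 0.02  0.02  0.428 0.504 0.346]
{'time': np.float64(31.1), 'tool_pos': array([0.4882, 0.206 , 0.0726]), 'orientation': array([-3.1416e+00, -2.0000e-04,  1.5080e-01]), 'contact_force': array([-0.2009, -0.6605, -0.9689]), 'ft_torque': array([0.0832, 0.1115, 0.0229])}
```

servo_tool([
  [0, 0, 0.03, 0, 0, 0],
  [0, 0, 0, 0, 0, 0],
  [0, 0, 0, 0, 0, 0],
])

```text
time: 31.4
tool_pos: [0.4883, 0.206, 0.072]
orientation: [-3.142, -0.0, 0.151]
contact_force: [0.5, 0.2, -0.6]
gripper_width: 0.132
gripper_force: 40.0
```

servo_tool([
  [0, 0, 0, 0, 0, 0],
  [0, 0, 0, 0, 0, 0],
  [0, 0, 0, 0, 0, 0],
  [0, 0, 0, 0, 0, 0],
  [0, 0, 0, 0, 0, 0],
  [0, 0, 0, 0, 0, 0],
  [0, 0, 0, 0, 0, 0],
  [0, 0, 0, 0, 0, 0],
], jaw=0.6)

```text
time: 32.2
tool_pos: [0.4882, 0.206, 0.0719]
orientation: [3.142, -0.0, 0.151]
contact_force: [-0.5, -0.5, 0.1]
gripper_width: 0.596
gripper_force: 0.0
```

servo_tool([
  [0, 0, -0.3, 0, 0, 0],
  [0, 0, -0.6, 0, 0, 0],
  [0, 0, -1, 0, 0, 0],
  [0, 0, -1, 0, 0, 0],
  [0, 0, -1, 0, 0, 0],
  [0, 0, -1, 0, 0, 0],
  [0, 0, -1, 0, 0, 0],
  [0, 0, -0.7, 0, 0, 0],
  [0, 0, -0.4, 0, 0, 0],
  [0, 0, 0, 0, 0, 0],
  [0, 0, 0, 0, 0, 0],
])

```text
time: 33.3
tool_pos: [0.4878, 0.2059, 0.2118]
orientation: [3.141, 0.0, 0.151]
contact_force: [0.7, 0.5, -0.1]
gripper_width: 0.599
gripper_force: 0.0
```

```bash
python3 - <<'E'
from h import *
s=r.get_state(); print(s['time'],s['tool_pos'],s['contact_force'])
w=snap('wrist','w9.png');a=snap('side','s9.png');b=snap('scene','c9.png'); out=[]
for g,n in((w,None),(a,'side1'),(b,'scene1')):
    u,v=map(int,proj(g,(.488,.2055,.07))); h=60 if n is None else 28
    c=lambda G:cv2.resize(G['color'][v-h:v+h,u-h:u+h],(300,300),interpolation=cv2.INTER_CUBIC)
    out.append(np.vstack([c(g),c(load(n)) if n else c(g)*0]))
cv2.imwrite('pics/m9.png',np.hstack(out)[:,:800,::-1])
E
```

```text
33.3 [0.48784406 0.20586243 0.21175729] [ 0.71541041  0.47899873 -0.10880176]
```

View pics/m9.png

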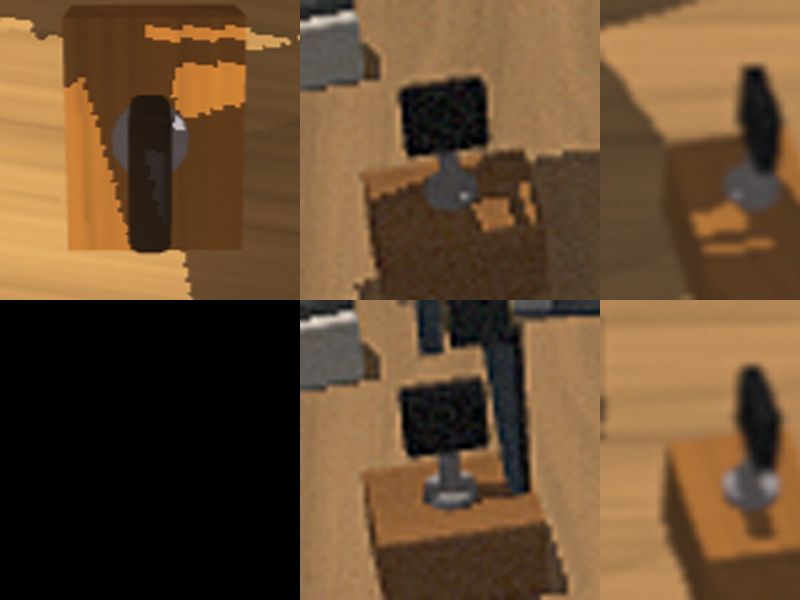

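The key hangs upright with its collar on the stand, at the same pixels as at the start in both fixed views. The gripper is clear, so I'm handing in.

```bash
python3 -c "
from rig import ticket
print(ticket.sign_off())"
```

```text
the job is handed in; nothing more can be done
None
```

I turned the open lock to its stop (0.16 N m felt, slot in line with the box within about 0.01 rad), hung the key back upright in its stand, and handed the job in; the hand-in gave no verdict.

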